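# Fill and unclamp a tea tin

### The job

Take every tea brick out of the glass bowl and put them all into the open tin held in the filling clamp, then seat the clear lid flat on the tin. Next slide the clamp's jaw fully open, lift the closed tin out upright and stand it wholly on the cork mat, and finally slide the jaw fully shut again. Leave the bowl where it is and do not disturb the mortar, jug or whisk.

Things in the scene. Friction and masses are not known exactly. Their poses are not given: they have to be found in the camera images.
- bowl: wide glass bowl, 230 mm across the rim, 55 mm high, wall 5 mm, flat inner floor about 85 mm in radius lying 6 mm above the counter, walls flaring outwards; 0.9 kg, loose; origin at the centre of its underside. Three to five tea bricks lie flat on its floor about 55 mm from the centre, long sides roughly radial
- brick_red: red paper-wrapped pressed-tea brick with a pale paper band round its middle, 32 (x) x 22 (y) x 11 (z) mm, 15 g; origin at its centre. At the start it lies flat in the glass bowl; absent (None) in some starts
- brick_green: green paper-wrapped pressed-tea brick with a pale paper band round its middle, 32 (x) x 22 (y) x 11 (z) mm, 15 g; origin at its centre. At the start it lies flat in the glass bowl; absent (None) in some starts
- brick_yellow: yellow paper-wrapped pressed-tea brick with a pale paper band round its middle, 32 (x) x 22 (y) x 11 (z) mm, 15 g; origin at its centre. At the start it lies flat in the glass bowl; absent (None) in some starts
- brick_blue: blue paper-wrapped pressed-tea brick with a pale paper band round its middle, 32 (x) x 22 (y) x 11 (z) mm, 15 g; origin at its centre. At the start it lies flat in the glass bowl; absent (None) in some starts
- brick_white: white paper-wrapped pressed-tea brick with a golden band round its middle, 32 (x) x 22 (y) x 11 (z) mm, 15 g; origin at its centre. At the start it lies flat in the glass bowl; absent (None) in some starts
- clamp: filling clamp fixed to the counter: dark wooden base 10 mm thick (100 mm wide under the tin, 60 mm under the jaw). Origin under the tin's seat, at counter height. The jaw slides on its -x side (roughly towards the robot); a fixed stop, top 28 mm above the counter, stands 38.5 to 60 mm out on its +x side; 8 mm ledges flank the tin 41 mm out on its +y and -y sides
- clamp_seat (a point): centre of the seat for the tin's foot, on top of the clamp's base (10 mm above the counter), axes as the clamp's
- jaw (a joint): opening of the clamp's aluminium sliding jaw: 0 = shut (its lip hooks over the tin's foot and holds the tin down), 0.040 m = fully open against its end stop; it opens along the clamp's -x with about 2 N of friction and stays where left. The jaw is 50 mm wide, its top 24.5 mm above the counter
- jaw_grip (a point): middle of the top of the red upright grip on the jaw, 69.5 mm above the counter, moving with the jaw; the grip is 14 mm thick along the clamp's x, 40 mm wide along its y, and stands 45 mm above the jaw
- tin: round open steel tin, 64 mm outer and 58 mm inner diameter, 74 mm high, inner floor 5 mm above its underside, with a foot flange 76 mm in diameter and 5 mm thick at the bottom; about 160 g; origin at the centre of its underside, z up. At the start it stands in the clamp
- lid: clear round lid: a plate 64 mm in diameter, 4 mm thick, over a plug 50 mm in diameter, 6 mm deep, that drops into the tin's mouth with 4 mm play all round; black knob on top, 16 mm in diameter, 20 mm high. Origin at the centre of the plug's underside (plate top at 10 mm, knob top at 30 mm). Seated, its origin is 68 mm above the tin's. Starts knob up on the counter
- mat: round cork mat, 130 mm in diameter, 4 mm thick, fixed on the counter; origin at the centre of its underside
- mortar: white ceramic mortar, 90 mm across, 62 mm high, loose, not to be disturbed; origin at the centre of its underside
- jug: blue plastic jug, 92 mm across and 140 mm high, with a handle towards its own +x reaching 81 mm from its axis; loose, not to be disturbed; origin at the centre of its underside
- whisk: steel whisk lying on the counter along its own x, from 110 mm behind to 140 mm ahead of its origin, 56 mm high at the head; loose, not to be disturbed; origin at its underside

How it is judged:
By the outcome, as a careful person would: the job done as asked, in the order asked, and still so for the second after the job is handed in, with the robot touching nothing.
Of brick_red, brick_green, brick_yellow, brick_blue, brick_white only 3 to 5 are there at a start; the rules pass over those that are not, and their reading is None.
At some moment in a run one of brick_red, brick_green, brick_yellow, brick_blue, brick_white may be knocked a few centimetres aside while the robot is not near it.
It also fails if it takes over 210 s, if anything falls off the work surface, if the arm or the gripper's body presses on something with over 40 N, if the wrist force passes 120 N, or if a joint passes its speed limit or range.

### The arm

A 6-joint arm with a two-finger parallel gripper is mounted at the origin on the work surface. World frame = base frame: x ahead of the robot, y to its left, z up, the work surface at z = 0. Lengths are in m, angles in rad, forces in N, time in s.
With the tool pointing down it reaches from about 0.375 to 0.9 m from the base axis. Payload 3.1 kg.
Tool frame: the origin (TCP) lies at the very end of the fingers, on their centre line; the grasp point (between the pads) lies 19 mm behind it; z points along the fingers, y is the line along which they close (so a half turn about z gives the same grasp; the last joint's range is limited). The gripper opens to 85 mm and grips with 20 to 120 N. Pads are 22 mm wide; open, the fingers measure 114 mm over their backs; the gripper's body (76 mm by 85 mm) begins 54 mm behind the grasp point. The pads swing forward as they close: fully open they stand 13 mm farther back than shut.
Start: joints at [-1.395, 0.527, 1.433, -0, 1.181, -0.178], TCP at [0.217, -0.586, 0.231] pointing down, gripper open.
Joint ranges: [-3.08, 3.08], [-0.75, 2.2], [0.22, 2.44], [-1.43, 4.57], [0, 2.65], [-2.85, 2.85]. Speed limits (rad/s): [2.79, 2.79, 3.14, 3.14, 3.14, 3.14].

### API

Orientations are given as a unit quaternion [x, y, z, w].
In Python, from station import telemetry, snapshot, ticket gives the robot as it stands.
- The arm moves only by the tool move_arm, never from a script. Its argument "commands" is text: rows parted by semicolons, each of 7 numbers parted by spaces: the shift along the tool's x, y, z in mm, then the turn, a rotation vector about the tool's x, y, z in degrees, then the opening, from -1 (shut) to 1 (fully open). A call has exactly 5 rows; each row is the pose to reach, as a shift and turn from the pose commanded when the call began, along the tool's axes at that moment; what a row does not reach only later rows make up. A row lasts 1/8 s, in which the tool goes at most 62.5 mm and 10.7 degrees, less where a joint would pass 70% of its speed; a pose out of reach is approached as far as the arm can. A call with a gripper value outside its range is refused whole. The fingers move at their own pace and stop on an object; "grip_force" is the grip in N (left out, the last holds). Time passes only in rows, so rows that repeat a pose let the fingers close, or fill a call up. It gives the time, the measured TCP pose, the force, the opening and the grip force at its end, in the units of the state.
- telemetry.sense(): the state, without advancing time (a new reading comes with each control period).
- snapshot(name): name is "scene" or "top" or "wrist"; returns a dict with "image" (400x640x3 uint8, red, green, blue), "fx", "fy", "cx", "cy" (pixels), "pose" (4x4, takes a point from camera to world coordinates). Camera axes: x right, y down, z forward; pixel columns grow to the right and rows downward; lengths in m; the calibration is good to about 2 mm. The wrist camera is an equidistant fisheye: a pixel r from the principal point sees the ray r / f radians off the axis. A picture is of the moment at which its call begins. There is no depth.
- ticket.sign_off(): hands the job in; it is judged then, once.
The state is a dict: "t": time; "q": joint angles; "qd": joint speeds; "tau": joint torques, N m; "tcp_pos": TCP position; "tool_rot": TCP orientation; "force": force on the tool from outside, world axes, zero at the start; "ft_torque": the same for the moment, N m; "finger_gap": opening from 0.0 (shut) to 1.0 (fully open); "gripper_force": force on a finger pad.
Only numpy, scipy, OpenCV 4.12 (cv2) and the standard library are available. Lean on these libraries where they do the work, as an engineer would, in place of code of your own. Each camera call takes 0.05 s, during which the arm holds its last target. There are 200 camera calls.

## Working session

There is one attempt and no reset: what is moved stays moved. The work goes in short steps, Python scripts to look and compute and a tool call to move; the robot and the scene stay as the last step left them, time stands still between calls to the robot, and variables do not carry over. Pictures are saved under pics/ and viewed, at most 14 in all, crops included, and the job is handed in when it is done.

Besides the shell and the picture viewer there is one more tool, called as name(argument=value, ...) on one line, values as JSON. move_arm: Moves the arm, as the interface text tells. Its arguments: {"type":"object","properties":{"commands":{"type":"string"},"grip_force":{"type":"number"}},"required":["commands"]}

```bash
mkdir -p pics; ls; python3 - <<'E'
from station import telemetry, snapshot
import cv2,numpy as np
for n in ("top","scene"):
    s=snapshot(n); cv2.imwrite(f"pics/{n}0.png",s["image"][:,:,::-1])
    print(n,s["fx"],s["fy"],s["cx"],s["cy"],np.round(s["pose"],4).tolist())
t=telemetry.sense();print({k:np.round(v,3).tolist() for k,v in t.items()})
E
```

```text
pics
top 505.13086453095656 505.13086453095656 324.81525072168654 203.4921524335635 [[0.0152, -0.9949, 0.0998, 0.3815], [-0.9998, -0.0143, 0.0099, -0.0432], [-0.0084, -0.1, -0.995, 1.5333], [0.0, 0.0, 0.0, 1.0]]
scene 372.24567309374333 372.24567309374333 321.4733011329177 201.80271508349205 [[0.883, 0.3969, -0.2504, 0.7822], [0.4693, -0.7478, 0.4696, -0.5172], [-0.0009, -0.5322, -0.8466, 0.9471], [0.0, 0.0, 0.0, 1.0]]
{'t': 0.1, 'q': [-1.395, 0.528, 1.434, -0.0, 1.181, -0.178], 'qd': [-0.001, -0.003, -0.003, 0.002, -0.0, 0.001], 'tau': [-0.0, -44.331, -17.859, -0.0, 0.004, -0.0], 'tcp_pos': [0.217, -0.585, 0.23], 'tool_rot': [0.984, 0.176, -0.0, -0.001], 'force': [0.308, -0.189, -0.107], 'ft_torque': [0.037, -0.03, -0.016], 'gripper_force': 0.0, 'finger_gap': 1.003}
```

View pics/top0.png

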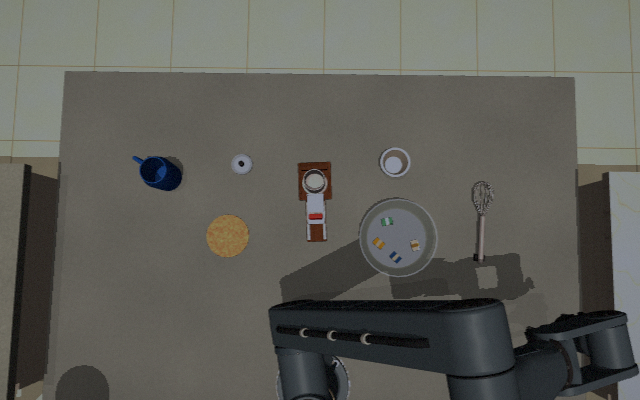

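View pics/scene0.png

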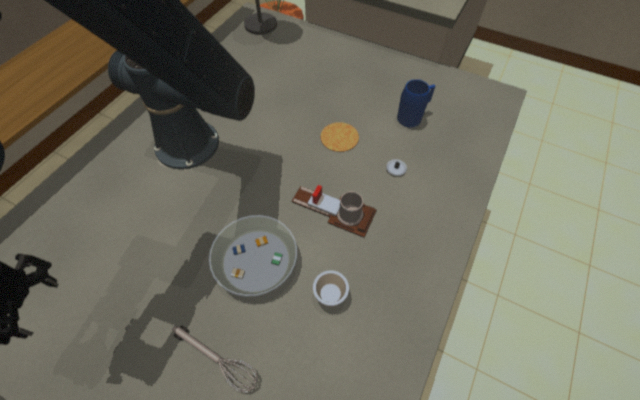

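```bash
cat > h.py <<'E'
import numpy as np, cv2
from scipy.spatial.transform import Rotation as R
from station import telemetry, snapshot
def ray(s,uv,fish=False):
    d=np.array([(uv[0]-s["cx"])/s["fx"],(uv[1]-s["cy"])/s["fy"]])
    if fish:
        r=np.linalg.norm(d)+1e-12; v=np.array([*(d/r*np.sin(r)),np.cos(r)])
    else: v=np.array([*d,1.])
    P=np.array(s["pose"]); return P[:3,3],P[:3,:3]@v
def p2w(s,uv,z,fish=False):
    o,d=ray(s,uv,fish); return (o+d*(z-o[2])/d[2])[:2]
def proj(s,p,fish=False):
    P=np.array(s["pose"]); c=P[:3,:3].T@(np.array(p)-P[:3,3])
    if fish:
        th=np.arctan2(np.hypot(c[0],c[1]),c[2]); k=th/np.hypot(c[0],c[1])
    else: k=1/c[2]
    return np.array([s["cx"]+s["fx"]*c[0]*k, s["cy"]+s["fy"]*c[1]*k])
def grid(name,fn):
    s=snapshot(name); cv2.imwrite(fn,s["image"][:,:,::-1]); return s
def Rd(yaw): # tool down, yaw = direction of tool x in world (deg)
    return R.from_euler('z',yaw,degrees=True)*R.from_euler('x',180,degrees=True)
def delta(pos,yaw,p0,R0):
    """shift (mm) and rotvec (deg) in tool axes from pose (p0,R0) to pos,yaw"""
    Rt=Rd(yaw) if np.isscalar(yaw) else yaw
    return np.round(R0.inv().apply((np.array(pos)-p0)*1000),1), np.round((R0.inv()*Rt).as_rotvec(degrees=True),2)
def now():
    t=telemetry.sense(); return np.array(t["tcp_pos"]),R.from_quat(t["tool_rot"]),t
def yaw(R0): 
    v=R0.apply([1,0,0]); return np.degrees(np.arctan2(v[1],v[0]))
E
python3 - <<'E'
from h import *
s=snapshot("top"); im=s["image"][:,:,::-1]
cv2.imwrite("pics/crop.png",cv2.resize(im[145:285,200:445],None,fx=3.2,fy=3.2,interpolation=cv2.INTER_CUBIC))
for n,uv,z in [("bowlrim",(398,237),.055),("lidknob",(241,163),.03),("mat",(228,236),.004),("tintop",(315,181),.084),("grip",(316,216),.0695),("mortar",(395,162),.062),
  ("green",(387,221),.012),("yel",(379,243),.012),("blue",(396,257),.012),("wht",(416,245),.012),("whisk",(482,183),.03),("whisktail",(478,260),.01),("jug",(160,170),.14)]:
    print(n,np.round(p2w(s,uv,z),4))
p,r,t=now(); print(p,yaw(r))
E
```

```text
bowlrim [ 0.4346 -0.2435]
lidknob [0.6516 0.2267]
mat [0.4318 0.2637]
tintop [0.592  0.0007]
grip [ 0.4915 -0.0036]
mortar [ 0.655  -0.2336]
green [ 0.4838 -0.2162]
yel [ 0.4173 -0.1924]
blue [ 0.3763 -0.2434]
wht [ 0.413  -0.3033]
whisk [ 0.6008 -0.4981]
whisktail [ 0.3711 -0.4885]
jug [0.6089 0.4333]
[ 0.21705405 -0.58551788  0.23052936] 20.328246989669786
```

View pics/crop.png

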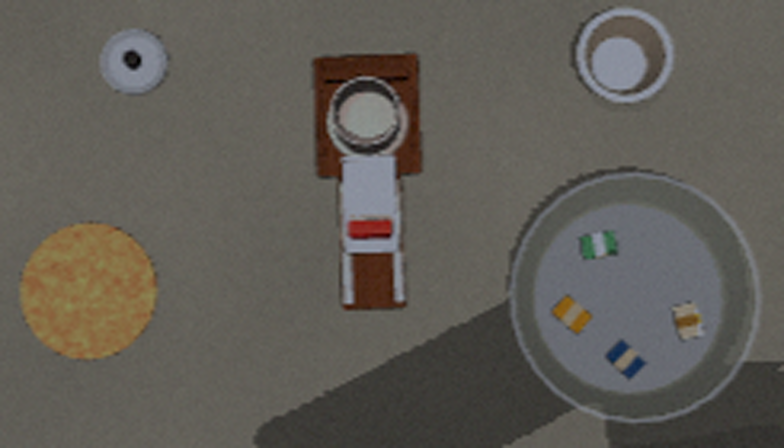

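```bash
python3 - <<'E'
from h import *
p,r,t=now(); print(delta([.43,-.25,.25],0,p,r))
E
```

```text
(array([ 316.2, -240.7,  -19. ]), array([-0.1 ,  0.  , 20.33]))
```

move_arm(commands="0 0 -20 0 0 0 1; 60 -40 -20 0 0 5 0.2; 110 -80 -20 0 0 10 0.2; 160 -120 -20 0 0 15 0.06; 210 -160 -20 0 0 20.33 0.06", grip_force=30)

```text
t: 0.78
tcp_pos: [0.3519, -0.3734, 0.2512]
tool_rot: [1.0, -0.002, 0.0, -0.0]
force: [1.0, -0.7, -0.7]
finger_gap: 0.53
gripper_force: 0.0
```

```bash
python3 - <<'E'
from h import *
p,r,t=now(); print(p,yaw(r),t['q'],t['finger_gap'],delta([.43,-.25,.25],0,p,r))
E
```

```text
[ 0.35185063 -0.37340659  0.25115889] -0.21511747063878683 [-1.03334829e+00  3.51814725e-01  1.68630303e+00  3.10275000e-04
  1.10359020e+00  5.41062762e-01] 0.5295196933146353 (array([  77.7, -123.7,    1.2]), array([-0.01, -0.01, -0.22]))
```

move_arm(commands="30 -45 0 0 0 0 0.06; 60 -90 0 0 0 0 0.06; 78 -124 0 0 0 0 0.06; 78 -124 0 0 0 0 0.06; 78 -124 0 0 0 0 0.06")

```text
t: 1.4
tcp_pos: [0.4291, -0.2516, 0.2513]
tool_rot: [1.0, 0.0, -0.0, 0.0]
force: [0.4, -0.6, -0.6]
finger_gap: 0.531
gripper_force: 0.0
```

```bash
python3 - <<'E'
from h import *
s=grid("wrist","pics/w1.png"); print(s["fx"],s["cx"],s["cy"],np.round(s["pose"],4).tolist())
p,r,t=now(); print(p,yaw(r),t['finger_gap'])
for b in [(.484,-.216,.017),(.417,-.192,.017),(.376,-.243,.017),(.413,-.303,.017),(.4346,-.2435,.006)]: print(proj(s,b,True))
E
```

```text
309.70691628693146 316.72236044713395 204.62018636435167 [[0.0009, -0.9448, -0.3276, 0.5142], [-1.0, -0.0006, -0.001, -0.2508], [0.0008, 0.3276, -0.9448, 0.394], [0.0, 0.0, 0.0, 1.0]]
[ 0.42895488 -0.25204654  0.25126282] -0.041501068514768105 0.5314360295583629
[287.77426948 126.25632549]
[269.98703717 179.59758388]
[310.42182192 210.10015531]
[357.65448653 182.66513328]
[310.74264064 163.9596646 ]
```

View pics/w1.png

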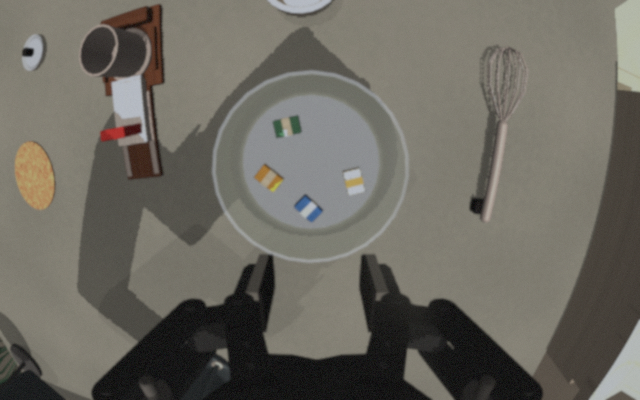

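```bash
cat >> h.py <<'E'
BOWL=np.array([.4346,-.2435])
def bricks(s,fish=True,zt=.017,rad=.083):
    im=cv2.GaussianBlur(s["image"],(3,3),0).astype(int)
    m=np.zeros(im.shape[:2],np.uint8)
    a=np.linspace(0,6.283,60); c=np.array([proj(s,[BOWL[0]+rad*np.cos(x),BOWL[1]+rad*np.sin(x),.006],fish) for x in a])
    cv2.fillPoly(m,[c.astype(int)],255)
    med=np.median(im[m>0],axis=0)
    hsv=cv2.cvtColor(im.astype(np.uint8),cv2.COLOR_RGB2HSV)
    k=((np.abs(im-med).max(2)>40)&(m>0)).astype(np.uint8)
    k=cv2.morphologyEx(k,cv2.MORPH_CLOSE,np.ones((3,3),np.uint8))
    n,l,st,cc=cv2.connectedComponentsWithStats(k)
    for i in range(1,n):
        if st[i,4]<60: continue
        v,u=np.where(l==i)
        w=np.array([p2w(s,q,zt,fish) for q in zip(u,v)])*1000
        (cx,cy),(a,b),ang=cv2.minAreaRect(w.astype(np.float32))
        if a<b: ang+=90; a,b=b,a
        ang=(ang+90)%180-90
        print("brick px",np.round(cc[i]),"rgb",s["image"][l==i].mean(0).astype(int),"xy",round(cx,1),round(cy,1),"size",round(a),round(b),"long-axis deg",round(ang,1),"r",round(np.hypot(cx/1000-BOWL[0],cy/1000-BOWL[1])*1000))
E
python3 - <<'E'
from h import *
s=snapshot("wrist"); bricks(s)
# bowl rim, check
for uv in [(214,165),(408,165),(312,71),(312,260)]: print(p2w(s,uv,.055,True))
p,r,t=now();print(p)
E
```

```text
brick px [295. 124.] rgb [69 92 74] xy 486.1 -224.8 size 22 12 long-axis deg 11.9 r 55
brick px [277. 128.] rgb [70 95 76] xy 481.4 -203.3 size 21 10 long-axis deg -1.1 r 62
brick px [268. 177.] rgb [152 124  71] xy 420.0 -190.2 size 32 24 long-axis deg 50.5 r 55
brick px [354. 182.] rgb [179 173 154] xy 414.2 -298.0 size 28 20 long-axis deg 7.6 r 58
brick px [308. 207.] rgb [ 92 115 145] xy 378.9 -240.1 size 33 24 long-axis deg 45.8 r 56
[ 0.44510371 -0.13279114]
[ 0.44464007 -0.35632675]
[ 0.54735502 -0.24654891]
[ 0.323328   -0.24562944]
[ 0.42885042 -0.25225542  0.25124837]
```

```bash
cat >> h.py <<'E'
BOWL=np.array([.4355,-.2446])
def reach_r(x,y,cl,half,th=14.5):
    c=np.array([x,y])-BOWL*1000; d=np.array([np.cos(np.radians(cl)),np.sin(np.radians(cl))]); n=np.array([-d[1],d[0]])
    return max(np.linalg.norm(c+s*d*(half+th)+w*n*11) for s in(1,-1) for w in(1,-1))
E
python3 - <<'E'
from h import *
for n,x,y,a in [("g",484,-215,-82),("y",420,-190,50.5),("w",414,-299,8),("b",379,-240,46)]:
    for th in (14.5,9): print(n,th,"short grip",round(reach_r(x,y,a+90,17,th)),"long grip",round(reach_r(x,y,a,22,th)))
p,r,t=now()
E
```

```text
g 14.5 short grip 90 long grip 86
g 9 short grip 85 long grip 83
y 14.5 short grip 89 long grip 90
y 9 short grip 85 long grip 86
w 14.5 short grip 92 long grip 90
w 9 short grip 87 long grip 86
b 14.5 short grip 89 long grip 91
b 9 short grip 84 long grip 87
```

```bash
python3 - <<'E'
from h import *
p,r,t=now(); print(delta([.4136,-.295,.0075],8,p,r), delta([.592,.0005,.13],8,p,r))
E
```

```text
(array([-15.2,  42.7, 243.8]), array([ 0.02,  0.01, -8.08])) (array([ 162.8, -253. ,  121.1]), array([ 0.02,  0.01, -8.08]))
```

move_arm(commands="-8 20 60 0 0 -4 -0.18; -15.2 42.7 115 0 0 -8.1 -0.18; -15.2 42.7 170 0 0 -8.1 -0.18; -15.2 42.7 200 0 0 -8.1 -0.18; -15.2 42.7 220 0 0 -8.1 -0.18")

```text
t: 2.12
tcp_pos: [0.4128, -0.2949, 0.0293]
tool_rot: [0.998, 0.069, -0.001, -0.001]
force: [-0.4, -0.3, 0.2]
finger_gap: 0.412
gripper_force: 0.0
```

```bash
python3 - <<'E'
from h import *
s=grid("wrist","pics/w2.png")
p,r,t=now(); print(p,yaw(r),t['force'],t['finger_gap'],delta([.4136,-.295,.0075],8,p,r))
E
```

```text
[ 0.41212494 -0.29415808  0.02775269] 7.945016611557578 [ 0.39113115  0.50239231 -0.74502523] 0.4142823631876127 (array([ 1.4,  1.1, 20.2]), array([-0.24,  0.17, -0.06]))
```

View pics/w2.png

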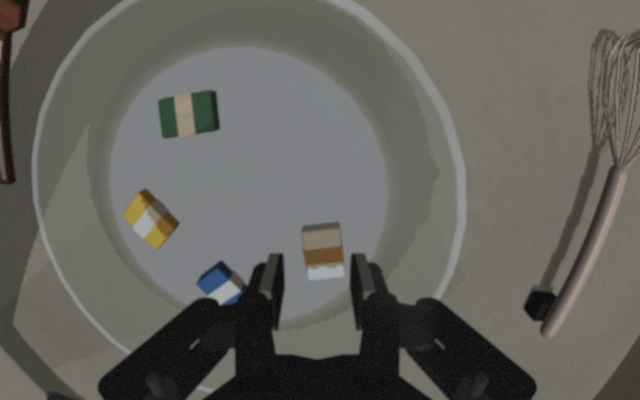

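move_arm(commands="1 0 10 0 0 0 -0.18; 1 0 19 0 0 0 -0.18; 1 0 19.5 0 0 0 -0.6; 1 0 19.5 0 0 0 -1; 1 0 19.5 0 0 0 -1")

```text
t: 2.8
tcp_pos: [0.4152, -0.2939, 0.0123]
tool_rot: [0.997, 0.071, 0.0, 0.0]
force: [0.0, 0.4, 0.3]
finger_gap: 0.243
gripper_force: 29.7
```

move_arm(commands="0 0 0 0 0 0 -1; 0 0 -10 0 0 0 -1; 0 0 -50 0 0 0 -1; 0 0 -100 0 0 0 -1; 0 0 -125 0 0 0 -1")

```text
t: 3.42
tcp_pos: [0.4157, -0.2945, 0.1399]
tool_rot: [0.997, 0.071, 0.001, 0.002]
force: [-0.2, 0.2, -0.8]
finger_gap: 0.241
gripper_force: 29.7
```

```bash
python3 - <<'E'
from h import *
p,r,t=now(); print(p,yaw(r),t['force'],t['finger_gap']*85,t['gripper_force'],delta([.592,.0005,.13],8,p,r))
s=snapshot("top");bricks(s,False)
E
```

```text
[ 0.41570702 -0.29445158  0.13992112] 8.109122939077146 [-0.15805128  0.16305539 -0.80178134] 20.499119662889896 29.696003794670105 (array([ 216.1, -267.2,    9.5]), array([ 0.2 , -0.14,  0.11]))
brick px [408. 248.] rgb [32 36 40] xy 403.1 -280.9 size 151 58 long-axis deg -44.7 r 49
brick px [378. 243.] rgb [128  98  46] xy 417.7 -189.9 size 32 22 long-axis deg 52.0 r 58
```

move_arm(commands="37 -45 0 0 0 0 -1; 74 -90 0 0 0 0 -1; 111 -136 0 0 0 0 -1; 148 -182 0 0 0 0 -1; 180 -223 0 0 0 0 -1")

```text
t: 4.1
tcp_pos: [0.5624, -0.0455, 0.1367]
tool_rot: [0.997, 0.071, -0.0, 0.0]
force: [0.8, -1.1, -1.0]
finger_gap: 0.246
gripper_force: 29.7
```

```bash
python3 - <<'E'
from h import *
s=grid("wrist","pics/w3.png")
p,r,t=now(); print(p,yaw(r),t['finger_gap']*85,delta([.592,.0005,.096],8,p,r))
for q in [(.592,.0005,.084)]+[(.592+.032*np.cos(a),.0005+.032*np.sin(a),.084) for a in np.arange(4)*np.pi/2]: print(proj(s,q,True).round())
E
```

```text
[ 0.56530605 -0.04048755  0.13707861] 8.30506518030767 20.986710216694746 (array([ 32.1, -36.6,  41.3]), array([-0.13, -0.26,  0.31]))
[255. 178.]
[260. 130.]
[209. 172.]
[251. 223.]
[303. 185.]
```

View pics/w3.png

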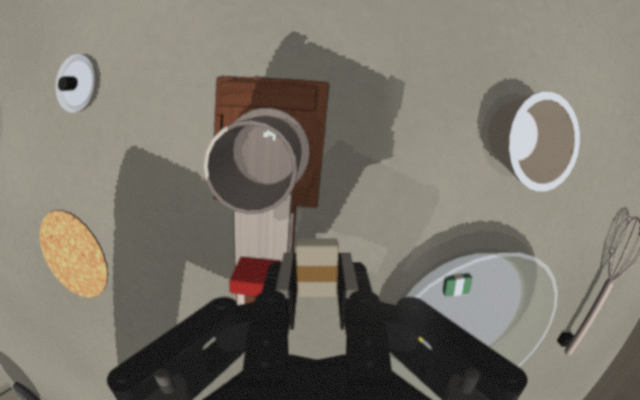

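```bash
python3 - <<'E'
from h import *
for k in range(2):
    s=snapshot("wrist"); g=cv2.medianBlur(cv2.cvtColor(s["image"],cv2.COLOR_RGB2GRAY),3)[90:240,180:330]
    c=cv2.HoughCircles(g,cv2.HOUGH_GRADIENT,1.0,8,param1=80,param2=22,minRadius=38,maxRadius=54)
    if c is not None:
        for q in c[0][:4]: print(q+[180,90,0], p2w(s,q[:2]+[180,90],.084,True))
    p,r,t=now(); print(p, proj(s,(.592,.0005,.084),True))
E
```

```text
[257.5        172.5         45.70000076] [0.59895911 0.00439597]
[263.5        162.5         53.40000153] [0.60615024 0.00109395]
[271.5 156.5  43.5] [ 0.61077836 -0.00369935]
[ 0.56360334 -0.04318782  0.13683524] [262.26790443 183.40523789]
[254.5        170.5         45.70000076] [0.59820495 0.00373625]
[258.5 163.5  49. ] [0.60322228 0.00154649]
[268.5        155.5         45.70000076] [ 0.60934369 -0.00442741]
[ 0.56221264 -0.04520795  0.13662133] [258.40300659 180.21562174]
```

```bash
python3 - <<'E'
from h import *
S={n:snapshot(n) for n in("top","scene","wrist")}
out=[]
for n,(u,v) in {"top":(315,181),"scene":(352,205),"wrist":(256,170)}.items():
    s=S[n];f=n=="wrist";h=36 if not f else 72;k=390/(2*h)
    c=cv2.resize(s["image"][v-h:v+h,u-h:u+h],(390,390),interpolation=cv2.INTER_CUBIC)[:,:,::-1].copy()
    for (x,y),col in (((.592,.0005),(0,0,255)),((.5985,.004),(0,255,0))):
        pts=np.array([proj(s,(x+.032*np.cos(a),y+.032*np.sin(a),.084),f) for a in np.linspace(0,6.283,40)])
        pts=((pts-[u-h,v-h]+.5)*k).astype(int); cv2.polylines(c,[pts],False,col,1)
    out.append(c)
im=np.vstack([np.hstack(out[:2]),np.hstack([out[2],out[2]*0])]); cv2.imwrite("pics/cmp.png",cv2.resize(im,(600,600)))
E
```

```text
(no output)
```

View pics/cmp.png

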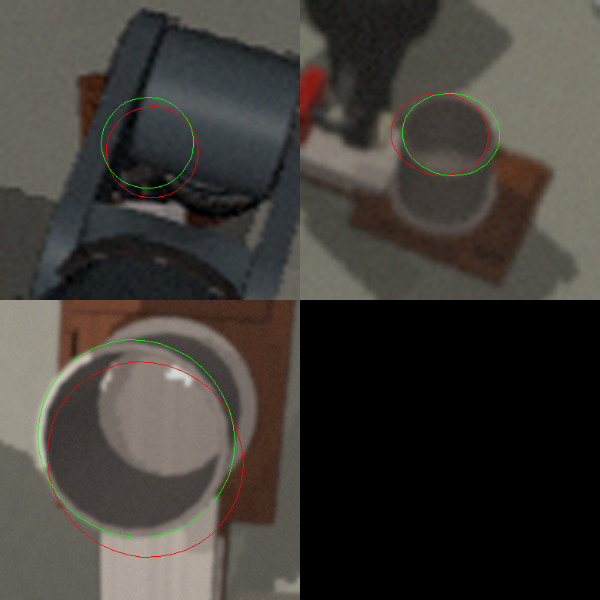

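```bash
python3 - <<'E'
from h import *
p,r,t=now(); print(p,delta([.5975,.0035,.092],8,p,r))
E
```

```text
[ 0.56087027 -0.04828178  0.13656597] (array([ 43.6, -46.1,  44.5]), array([-0.01,  0.07,  0.07]))
```

move_arm(commands="22 -24 0 0 0 0 -1; 42 -46 10 0 0 0 -1; 42 -46 35 0 0 0 -1; 42 -46 45 0 0 0 -1; 42 -46 45 0 0 0 -1")

```text
t: 5.03
tcp_pos: [0.5958, 0.0026, 0.0911]
tool_rot: [0.998, 0.07, -0.001, -0.0]
force: [-0.0, -0.9, 0.1]
finger_gap: 0.242
gripper_force: 29.7
```

```bash
python3 - <<'E'
from h import *
p,r,t=now(); print(p,t['finger_gap']*85,delta([.5975,.0035,.092],8,p,r))
E
```

```text
[0.59582517 0.00259723 0.09109627] 20.55678417204886 (array([ 1.8, -0.7, -0.9]), array([-0.04,  0.13, -0.02]))
```

move_arm(commands="2 0 0 0 0 0 -0.2; 2 0 0 0 0 0 -0.1; 2 0 0 0 0 0 -0.1; 2 0 -20 0 0 0 -0.1; 0 0 -60 0 0 0 -0.1")

```text
t: 5.65
tcp_pos: [0.5956, 0.0041, 0.151]
tool_rot: [0.997, 0.071, -0.002, -0.001]
force: [0.5, 0.3, -0.2]
finger_gap: 0.45
gripper_force: 0.0
```

move_arm(commands="-35 40 -15 0 0 -8 -0.18; -75 85 -30 0 0 -16 -0.18; -115 130 -45 0 0 -24 -0.18; -155 175 -50 0 0 -32 -0.18; -195 220 -50 0 0 -40 -0.18")

```text
t: 6.28
tcp_pos: [0.4341, -0.2431, 0.2029]
tool_rot: [0.912, 0.41, 0.001, 0.001]
force: [0.3, -0.3, -0.8]
finger_gap: 0.41
gripper_force: 0.0
```

move_arm(commands="0 0 0 0 0 0 -0.18; 0 0 0 0 0 0 -0.18; 0 0 0 0 0 0 -0.18; 0 0 0 0 0 0 -0.18; 0 0 0 0 0 0 -0.18")

```text
t: 6.9
tcp_pos: [0.4353, -0.2406, 0.2018]
tool_rot: [0.913, 0.408, 0.0, -0.0]
force: [0.3, 0.5, -0.1]
finger_gap: 0.409
gripper_force: 0.0
```

```bash
python3 - <<'E'
from h import *
s=snapshot("wrist"); bricks(s)
t0=snapshot("top")
u,v=proj(t0,(.597,.003,.084)).round().astype(int)
a=cv2.resize(t0["image"][v-25:v+25,u-25:u+25],(400,400),interpolation=cv2.INTER_CUBIC)
cv2.imwrite("pics/c4.png",np.hstack([a,s["image"][::,120:520]])[:,:,::-1])
p,r,t=now(); print(p,yaw(r),t['finger_gap']*85)
E
```

```text
brick px [326. 127.] rgb [ 73 103  80] xy 481.7 -203.8 size 21 11 long-axis deg 11.4 r 62
brick px [342. 139.] rgb [65 87 69] xy 486.1 -224.5 size 22 10 long-axis deg 12.3 r 54
brick px [273. 146.] rgb [146 110  61] xy 425.8 -181.7 size 21 12 long-axis deg -42.9 r 64
brick px [275. 165.] rgb [164 158  77] xy 412.5 -197.6 size 22 10 long-axis deg -37.2 r 52
brick px [279. 204.] rgb [ 83 103 130] xy 383.3 -234.1 size 22 22 long-axis deg -43.5 r 53
brick px [279. 222.] rgb [ 66  93 131] xy 370.0 -247.7 size 22 8 long-axis deg -46.3 r 66
[ 0.43509898 -0.24088996  0.20173576] 48.16145071002276 34.64558056357298
```

View pics/c4.png

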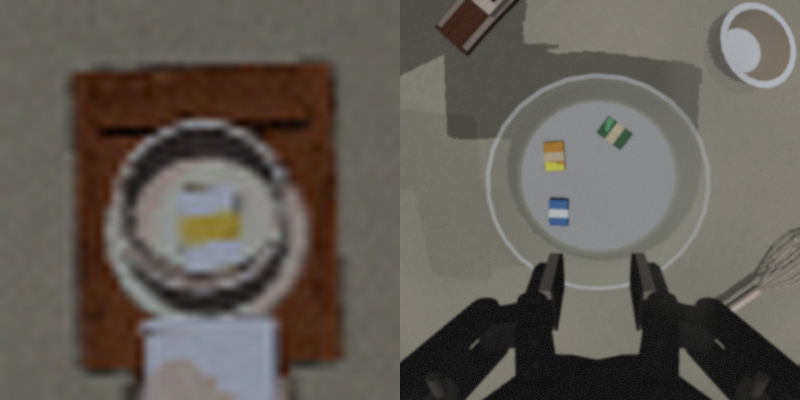

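```bash
python3 - <<'E'
from h import *
p,r,t=now(); print(p,yaw(r)); print(delta([.4215,-.1915,.0085],50,p,r))
r2=Rd(50); print(delta([.5975,.0035,.092],50,np.array([.4215,-.1915,.0085]),r2))
E
```

```text
[ 0.43509898 -0.24088996  0.20173576] 48.16145071002276
(array([ 27.7, -43. , 193.2]), array([-0.01, -0.  , -1.84]))
(array([262.5,   9.5, -83.5]), array([0., 0., 0.]))
```

move_arm(commands="14 -22 45 0 0 -1.8 -0.18; 27.7 -43 90 0 0 -1.8 -0.18; 27.7 -43 140 0 0 -1.8 -0.18; 27.7 -43 165 0 0 -1.8 -0.18; 27.7 -43 180 0 0 -1.8 -0.18")

```text
t: 7.62
tcp_pos: [0.4212, -0.1918, 0.0205]
tool_rot: [0.907, 0.422, -0.0, -0.001]
force: [-0.6, -0.1, 0.4]
finger_gap: 0.412
gripper_force: 0.0
```

move_arm(commands="0 0 7 0 0 0 -0.18; 0 0 13 0 0 0 -0.18; 0 0 13 0 0 0 -0.18; 0 0 13 0 0 0 -0.7; 0 0 13 0 0 0 -1")

```text
t: 8.25
tcp_pos: [0.4216, -0.1924, 0.0095]
tool_rot: [0.907, 0.422, 0.0, 0.001]
force: [-0.3, 1.3, 4.7]
finger_gap: 0.242
gripper_force: 30.3
```

move_arm(commands="0 0 0 0 0 0 -1; 0 0 0 0 0 0 -1; 0 0 -40 0 0 0 -1; 0 0 -90 0 0 0 -1; 0 0 -130 0 0 0 -1")

```text
t: 8.88
tcp_pos: [0.4213, -0.1921, 0.1405]
tool_rot: [0.907, 0.422, 0.0, 0.0]
force: [0.6, -0.1, -0.7]
finger_gap: 0.249
gripper_force: 29.8
```

move_arm(commands="50 2 0 0 0 0 -1; 105 4 0 0 0 0 -1; 160 6 0 0 0 0 -1; 215 8 0 0 0 0 -1; 262.5 9.5 0 0 0 0 -1")

```text
t: 9.5
tcp_pos: [0.5986, 0.0044, 0.1388]
tool_rot: [0.907, 0.422, 0.0, 0.0]
force: [1.7, -1.3, -0.4]
finger_gap: 0.245
gripper_force: 29.8
```

move_arm(commands="0 0 0 0 0 0 -1; 0 0 15 0 0 0 -1; 0 0 35 0 0 0 -1; 0 0 47 0 0 0 -1; 0 0 47 0 0 0 -1")

```text
t: 10.12
tcp_pos: [0.596, 0.0018, 0.0903]
tool_rot: [0.907, 0.421, -0.002, -0.001]
force: [-0.4, -0.6, -0.5]
finger_gap: 0.245
gripper_force: 29.8
```

```bash
python3 - <<'E'
from h import *
p,r,t=now(); print(p,yaw(r),t['finger_gap']*85,delta([.5975,.0035,.092],50,p,r))
print(delta([.3797,-.242,.200],46,np.array([.5975,.0035,.15]),Rd(50)))
E
```

```text
[0.59597748 0.00181956 0.09032411] 49.810946215474644 20.804242453595208 (array([ 2.3,  0.1, -1.7]), array([-0.19,  0.11, -0.19]))
(array([-328.1,   -9. ,  -50. ]), array([ 0., -0.,  4.]))
```

move_arm(commands="1 0 0 0 0 0 -0.2; 1 0 0 0 0 0 -0.1; 1 0 0 0 0 0 -0.1; 1 0 -20 0 0 0 -0.1; 0 0 -60 0 0 0 -0.1")

```text
t: 10.75
tcp_pos: [0.5964, 0.0029, 0.1511]
tool_rot: [0.907, 0.422, -0.002, -0.001]
force: [0.3, -0.2, 0.3]
finger_gap: 0.45
gripper_force: 0.0
```

move_arm(commands="-50 -2 -15 0 0 0 -0.18; -105 -4 -30 0 0 0 -0.18; -160 -6 -45 0 0 0 -0.18; -215 -7 -50 0 0 2 -0.18; -265 -8 -50 0 0 4 -0.18")

```text
t: 11.38
tcp_pos: [0.4201, -0.1965, 0.2029]
tool_rot: [0.921, 0.39, 0.001, 0.001]
force: [0.6, 0.3, 0.2]
finger_gap: 0.408
gripper_force: 0.0
```

move_arm(commands="-35 -1 0 0 0 0 -0.18; -35 -1 0 0 0 0 -0.18; -35 -1 0 0 0 0 -0.18; -35 -1 0 0 0 0 -0.18; -35 -1 0 0 0 0 -0.18")

```text
t: 12.0
tcp_pos: [0.3963, -0.2187, 0.2018]
tool_rot: [0.921, 0.391, 0.0, -0.0]
force: [-0.1, 0.2, -0.5]
finger_gap: 0.408
gripper_force: 0.0
```

```bash
python3 - <<'E'
from h import *
s=snapshot("wrist"); bricks(s)
p,r,t=now(); print(p,yaw(r)); print(delta([.3797,-.242,.0095],46,p,r))
E
```

```text
brick px [365. 117.] rgb [63 85 68] xy 481.4 -203.5 size 21 12 long-axis deg 11.8 r 62
brick px [381. 128.] rgb [69 89 72] xy 485.7 -224.4 size 21 10 long-axis deg 12.0 r 54
brick px [318. 194.] rgb [ 62  88 121] xy 386.1 -230.6 size 21 12 long-axis deg -44.0 r 51
brick px [318. 214.] rgb [ 65  93 131] xy 370.1 -248.1 size 20 7 long-axis deg -44.0 r 66
[ 0.39625484 -0.21878039  0.20177212] 45.991931183797156
(array([-28.2,   4.2, 192.3]), array([-0.  , -0.  , -0.01]))
```

move_arm(commands="-14 2 45 0 0 0 -0.18; -28 4 90 0 0 0 -0.18; -28 4 140 0 0 0 -0.18; -28 4 165 0 0 0 -0.18; -28 4 180 0 0 0 -0.18")

```text
t: 12.68
tcp_pos: [0.379, -0.2417, 0.0201]
tool_rot: [0.921, 0.39, -0.0, -0.001]
force: [0.1, -0.1, 0.5]
finger_gap: 0.406
gripper_force: 0.0
```

move_arm(commands="0 0 7 0 0 0 -0.18; 0 0 12 0 0 0 -0.18; 0 0 12 0 0 0 -0.18; 0 0 12 0 0 0 -0.7; 0 0 12 0 0 0 -1")

```text
t: 13.3
tcp_pos: [0.3794, -0.2425, 0.0104]
tool_rot: [0.921, 0.39, 0.0, 0.001]
force: [0.0, 1.0, 4.1]
finger_gap: 0.247
gripper_force: 30.0
```

move_arm(commands="0 0 0 0 0 0 -1; 0 0 0 0 0 0 -1; 0 0 -40 0 0 0 -1; 0 0 -90 0 0 0 -1; 0 0 -130 0 0 0 -1")

```text
t: 13.92
tcp_pos: [0.3791, -0.2423, 0.1414]
tool_rot: [0.921, 0.39, 0.0, 0.0]
force: [0.3, -0.7, -0.3]
finger_gap: 0.244
gripper_force: 29.7
```

```bash
python3 - <<'E'
from h import *
p,r,t=now(); print(p,yaw(r),t['finger_gap']*85); print(delta([.598,.0035,.092],46,p,r))
E
```

```text
[ 0.37907876 -0.24234756  0.14139141] 45.894260414663776 20.708697187822622
(array([328.9, -13.9,  49.4]), array([ 0.04,  0.  , -0.11]))
```

move_arm(commands="55 -2 0 0 0 0 -1; 115 -5 0 0 0 0 -1; 175 -7 0 0 0 0 -1; 235 -10 0 0 0 0 -1; 290 -13 0 0 0 0 -1")

```text
t: 14.55
tcp_pos: [0.5726, -0.0232, 0.1397]
tool_rot: [0.921, 0.39, -0.0, 0.0]
force: [0.2, 0.1, 0.4]
finger_gap: 0.243
gripper_force: 29.7
```

move_arm(commands="39 -1 0 0 0 0 -1; 39 -1 10 0 0 0 -1; 39 -1 30 0 0 0 -1; 39 -1 49 0 0 0 -1; 39 -1 49 0 0 0 -1")

```text
t: 15.18
tcp_pos: [0.5954, 0.0031, 0.0888]
tool_rot: [0.921, 0.389, -0.003, -0.001]
force: [0.0, -0.6, -0.1]
finger_gap: 0.247
gripper_force: 29.7
```

move_arm(commands="0 0 0 0 0 0 -1; 0 0 0 0 0 0 -0.2; 0 0 0 0 0 0 -0.1; 0 0 0 0 0 0 -0.1; 0 0 -60 0 0 0 -0.1")

```text
t: 15.8
tcp_pos: [0.5943, 0.0042, 0.1463]
tool_rot: [0.921, 0.39, -0.005, -0.004]
force: [1.3, 0.2, 0.6]
finger_gap: 0.447
gripper_force: 0.0
```

```bash
python3 - <<'E'
from h import *
p,r,t=now(); print(p,yaw(r),t['finger_gap']*85); print(delta([.475,-.205,.200],98,p,r))
E
```

```text
[0.59428327 0.00424922 0.14631597] 45.89110604277094 38.00803143872957
(array([-233.6,   59.4,  -52.6]), array([ -0.76,   0.1 , -52.11]))
```

move_arm(commands="-45 12 -15 0 0 -10 -0.18; -95 24 -30 0 0 -20 -0.18; -145 36 -45 0 0 -30 -0.18; -195 48 -53 0 0 -40 -0.18; -233 59 -53 0 0 -50 -0.18")

```text
t: 16.42
tcp_pos: [0.4776, -0.2065, 0.205]
tool_rot: [0.668, 0.744, 0.0, 0.001]
force: [0.7, 0.1, 0.2]
finger_gap: 0.408
gripper_force: 0.0
```

move_arm(commands="0 0 0 0 0 -6 -0.18; 0 0 0 0 0 -6 -0.18; 0 0 0 0 0 -6 -0.18; 0 0 0 0 0 -6 -0.18; 0 0 0 0 0 -6 -0.18")

```text
t: 17.05
tcp_pos: [0.4785, -0.2042, 0.2038]
tool_rot: [0.63, 0.777, -0.0, -0.0]
force: [0.1, -0.1, 0.2]
finger_gap: 0.408
gripper_force: 0.0
```

```bash
python3 - <<'E'
from h import *
s=snapshot("wrist"); bricks(s)
p,r,t=now(); print(p,yaw(r)); print(delta([.481,-.2146,.0095],102,p,r))
E
```

```text
brick px [319. 179.] rgb [62 82 65] xy 481.1 -203.7 size 21 12 long-axis deg 12.0 r 61
brick px [319. 198.] rgb [66 89 70] xy 485.9 -223.7 size 21 10 long-axis deg 17.4 r 55
brick px [275. 259.] rgb [57 56 54] xy 445.4 -312.3 size 29 15 long-axis deg 12.9 r 68
[ 0.47842403 -0.20432746  0.20376466] 101.92448139998176
(array([-10.6,   0.4, 194.3]), array([-0.  , -0.  , -0.08]))
```

move_arm(commands="-5 0 45 0 0 0 -0.18; -10.5 0 90 0 0 0 -0.18; -10.5 0 140 0 0 0 -0.18; -10.5 0 165 0 0 0 -0.18; -10.5 0 181 0 0 0 -0.18")

```text
t: 17.73
tcp_pos: [0.4802, -0.2146, 0.0213]
tool_rot: [0.63, 0.777, -0.0, -0.001]
force: [-0.0, 0.3, 0.0]
finger_gap: 0.407
gripper_force: 0.0
```

move_arm(commands="0 0 7 0 0 0 -0.18; 0 0 12.5 0 0 0 -0.18; 0 0 12.5 0 0 0 -0.18; 0 0 12.5 0 0 0 -0.7; 0 0 12.5 0 0 0 -1")

```text
t: 18.35
tcp_pos: [0.4809, -0.2153, 0.0112]
tool_rot: [0.63, 0.777, 0.0, 0.001]
force: [0.8, -0.1, 4.4]
finger_gap: 0.245
gripper_force: 30.0
```

move_arm(commands="0 0 0 0 0 0 -1; 0 0 0 0 0 0 -1; 0 0 -40 0 0 0 -1; 0 0 -90 0 0 0 -1; 0 0 -130 0 0 0 -1")

```text
t: 18.98
tcp_pos: [0.4805, -0.215, 0.142]
tool_rot: [0.63, 0.777, 0.0, 0.0]
force: [0.6, -0.3, -1.3]
finger_gap: 0.245
gripper_force: 29.5
```

```bash
python3 - <<'E'
from h import *
p,r,t=now(); print(p,yaw(r),t['finger_gap']*85); print(delta([.5985,.0035,.092],102,p,r))
E
```

```text
[ 0.48046299 -0.21502188  0.14195857] 101.89439312296565 20.821035218394265
(array([189.5, 160.5,  49.9]), array([ 0.03,  0.03, -0.11]))
```

move_arm(commands="40 34 0 0 0 0 -1; 82 69 0 0 0 0 -1; 124 104 0 0 0 0 -1; 166 140 0 0 0 0 -1; 189.5 160.5 0 0 0 0 -1")

```text
t: 19.6
tcp_pos: [0.5991, 0.0062, 0.1402]
tool_rot: [0.629, 0.777, 0.0, 0.0]
force: [-0.4, -0.4, 0.8]
finger_gap: 0.246
gripper_force: 29.5
```

move_arm(commands="0 0 0 0 0 0 -1; 0 0 10 0 0 0 -1; 0 0 30 0 0 0 -1; 0 0 49 0 0 0 -1; 0 0 49 0 0 0 -1")

```text
t: 20.23
tcp_pos: [0.5962, 0.0024, 0.0893]
tool_rot: [0.631, 0.776, -0.001, -0.002]
force: [-0.4, 0.6, 1.1]
finger_gap: 0.241
gripper_force: 29.5
```

move_arm(commands="0 0 0 0 0 0 -1; 0 0 0 0 0 0 -0.2; 0 0 0 0 0 0 -0.1; 0 0 0 0 0 0 -0.1; 0 0 -60 0 0 0 -0.1")

```text
t: 20.85
tcp_pos: [0.5946, 0.0042, 0.1468]
tool_rot: [0.63, 0.777, -0.003, -0.006]
force: [1.4, -0.3, 0.4]
finger_gap: 0.448
gripper_force: 0.0
```

move_arm(commands="-40 0 -30 0 0 10 0; -80 0 -60 0 0 20 0; -80 0 -60 0 0 20 0; -80 0 -60 0 0 20 0; -80 0 -60 0 0 20 0")

```text
t: 21.48
tcp_pos: [0.6136, -0.0733, 0.21]
tool_rot: [0.755, 0.656, -0.001, -0.002]
force: [0.2, -0.1, 0.2]
finger_gap: 0.504
gripper_force: 0.0
```

```bash
python3 - <<'E'
from h import *
s=grid("wrist","pics/w5.png")
p,r,t=now(); print(p,yaw(r))
print(proj(s,(.5985,.0035,.084),True),proj(s,(.655,.229,.02),True))
E
```

```text
[ 0.61382179 -0.07332993  0.21001241] 82.00212311865926
[286.73343942 114.64677654] [315.92160502 -79.34675205]
```

View pics/w5.png

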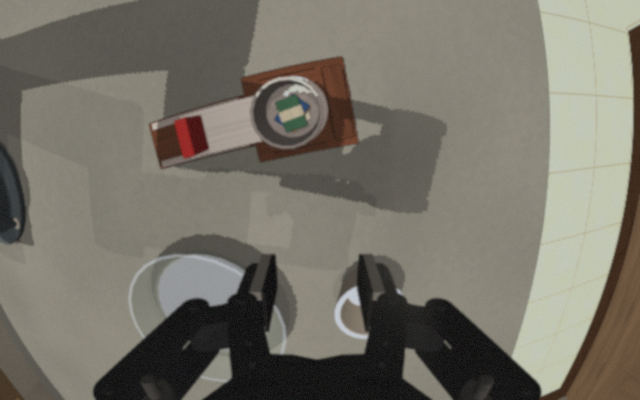

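move_arm(commands="50 1 0 0 0 -2 0; 105 2 0 0 0 -4 0; 160 3 0 0 0 -6 0; 215 4 0 0 0 -8 0; 250 4 0 0 0 -8 0")

```text
t: 22.15
tcp_pos: [0.6531, 0.176, 0.2102]
tool_rot: [0.706, 0.708, -0.001, -0.001]
force: [-0.8, -0.7, -0.2]
finger_gap: 0.501
gripper_force: 0.0
```

move_arm(commands="0 0 0 0 0 0 0; 0 0 0 0 0 0 0; 0 0 0 0 0 0 0; 0 0 0 0 0 0 0; 0 0 0 0 0 0 0")

```text
t: 22.78
tcp_pos: [0.6542, 0.1713, 0.2114]
tool_rot: [0.708, 0.706, 0.0, 0.0]
force: [0.3, -0.2, -0.1]
finger_gap: 0.5
gripper_force: 0.0
```

```bash
python3 - <<'E'
from h import *
s=snapshot("wrist"); im=s["image"]
p,r,t=now(); print(p,yaw(r))
u,v=proj(s,(.655,.229,.01),True).astype(int); print(u,v)
g=im.max(2).astype(int); m=np.zeros_like(g,np.uint8); cv2.circle(m,(int(u),int(v)),70,255,-1)
k=((g<60)&(m>0)).astype(np.uint8)
n,l,st,cc=cv2.connectedComponentsWithStats(k)
for i in range(1,n):
    if st[i,4]>15: print(st[i],cc[i])
y0=max(v-80,0);x0=max(u-100,0)
cv2.imwrite("pics/w6.png",cv2.resize(im[y0:y0+160,x0:x0+200,::-1],None,fx=3,fy=3)); print(x0,y0)
E
```

```text
[0.65417862 0.17149476 0.21141606] 89.84038448548299
316 125
[312 122  10  11  40] [317.325 128.25 ]
216 45
```

View pics/w6.png

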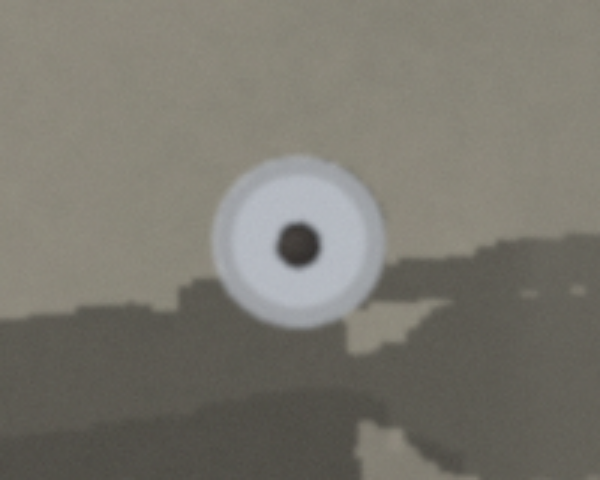

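```bash
python3 - <<'E'
from h import *
s=snapshot("wrist"); print(p2w(s,(315.5,125.2),.010,True),p2w(s,(315.3,126.5),.03,True))
p,r,t=now(); w=p2w(s,(315.4,125.8),.02,True); print(w,delta([*w,.013],90,p,r))
E
```

```text
[0.65361739 0.23006211] [0.65349052 0.23023794]
[0.65355089 0.23018333] (array([ 58.5,  -0.7, 198.4]), array([ 0.  , -0.  , -0.15]))
```

move_arm(commands="30 0 40 0 0 0 0; 58.5 -0.7 90 0 0 0 0; 58.5 -0.7 140 0 0 0 0; 58.5 -0.7 170 0 0 0 0; 58.5 -0.7 186 0 0 0 0")

```text
t: 23.5
tcp_pos: [0.6524, 0.2305, 0.0232]
tool_rot: [0.708, 0.706, -0.001, -0.001]
force: [-0.4, -0.2, 0.0]
finger_gap: 0.501
gripper_force: 0.0
```

move_arm(commands="0 0 6 0 0 0 0; 0 0 12 0 0 0 0; 0 0 12 0 0 0 -0.3; 0 0 12 0 0 0 -0.6; 0 0 12 0 0 0 -1", grip_force=40)

```text
t: 24.12
tcp_pos: [0.6542, 0.2308, 0.0145]
tool_rot: [0.708, 0.706, 0.001, 0.001]
force: [-0.1, -0.2, 3.8]
finger_gap: 0.164
gripper_force: 39.2
```

move_arm(commands="0 0 0 0 0 0 -1; 0 0 0 0 0 0 -1; 0 0 -40 0 0 0 -1; 0 0 -90 0 0 0 -1; 0 0 -150 0 0 0 -1")

```text
t: 24.75
tcp_pos: [0.6523, 0.2305, 0.163]
tool_rot: [0.708, 0.706, -0.001, -0.001]
force: [0.7, 0.1, -0.9]
finger_gap: 0.161
gripper_force: 39.1
```

```bash
python3 - <<'E'
from h import *
p,r,t=now(); print(p,yaw(r),t['finger_gap']*85,t['gripper_force']); print(delta([.598,.0035,.15],90,p,r))
E
```

```text
[0.65229309 0.23047683 0.16299438] 89.89410965712163 13.724326401349526 39.08197224140167
(array([-227.1,  -53.8,   13.3]), array([-0.21,  0.03, -0.11]))
```

```bash
python3 - <<'E'
from h import *
im=cv2.imread("pics/w5.png"); g=cv2.medianBlur(cv2.cvtColor(im,cv2.COLOR_BGR2GRAY),3)[65:165,235:345]
g=cv2.resize(g,None,fx=4,fy=4,interpolation=cv2.INTER_CUBIC)
c=cv2.HoughCircles(g,cv2.HOUGH_GRADIENT,1.0,6,param1=80,param2=22,minRadius=126,maxRadius=165)
print([ (q[:2]/4+[235-.4,65-.4]).round(1).tolist()+[q[2]/4] for q in c[0][:6]])
E
```

```text
[[292.2, 111.0, np.float32(35.875)], [289.5, 115.7, np.float32(41.1)], [287.2, 114.5, np.float32(34.65)], [290.7, 112.0, np.float32(37.1)], [286.5, 112.2, np.float32(36.4)], [289.5, 113.2, np.float32(38.45)]]
```

move_arm(commands="-50 -11 0 0 0 0 -1; -100 -22 0 0 0 0 -1; -150 -33 0 0 0 0 -1; -200 -45 0 0 0 0 -1; -226 -53 0 0 0 0 -1")

```text
t: 25.38
tcp_pos: [0.5992, 0.0023, 0.163]
tool_rot: [0.709, 0.706, -0.0, -0.0]
force: [0.2, 0.5, -0.0]
finger_gap: 0.168
gripper_force: 39.1
```

move_arm(commands="0 0 0 0 0 0 -1; 0 0 0 0 0 0 -1; 0 0 0 0 0 0 -1; 0 0 5 0 0 0 -1; 0 0 10 0 0 0 -1")

```text
t: 26.0
tcp_pos: [0.6001, 0.0055, 0.1529]
tool_rot: [0.707, 0.707, -0.0, -0.0]
force: [0.4, 1.2, -0.1]
finger_gap: 0.164
gripper_force: 39.1
```

```bash
python3 - <<'E'
from h import *
s=grid("scene","pics/s7.png"); w=snapshot("wrist")
p,r,t=now(); print(p,yaw(r),t['finger_gap']*85)
u,v=proj(s,(.598,.0035,.1)).round().astype(int)
a=cv2.resize(s["image"][v-40:v+40,u-40:u+40],(400,400),interpolation=cv2.INTER_CUBIC)
cv2.imwrite("pics/c7.png",np.hstack([a,w["image"][:,120:520]])[:,:,::-1])
print(delta([.5985,.0045,.095],90,p,r))
E
```

```text
[0.59952645 0.00527515 0.15235349] 89.92895481962589 13.840415055912489
(array([-0.8, -0.9, 57.4]), array([-0.11, -0.02, -0.07]))
```

View pics/c7.png

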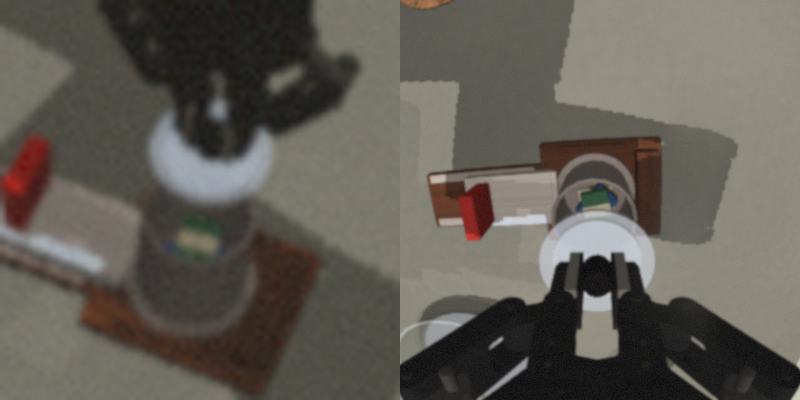

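```bash
python3 - <<'E'
from h import *
s=snapshot("wrist"); p,r,t=now(); print(p)
im=s["image"][:,:,::-1].copy()
c=cv2.resize(im[130:310,230:410],None,fx=3.2,fy=3.2,interpolation=cv2.INTER_CUBIC)
for (x,y,z,R_),col in (((.598,.0045,.084,.032),(0,0,255)),((p[0],p[1],p[2]-.0145+.010,.032),(0,255,0)),((.598,.0045,.015,.038),(255,0,255))):
    q=np.array([proj(s,(x+R_*np.cos(a),y+R_*np.sin(a),z),True) for a in np.linspace(0,6.283,60)])
    cv2.polylines(c,[((q-[230,130]+.5)*3.2).astype(int)],False,col,1)
cv2.imwrite("pics/c8.png",c)
E
```

```text
[0.59973003 0.00512901 0.15267595]
```

View pics/c8.png

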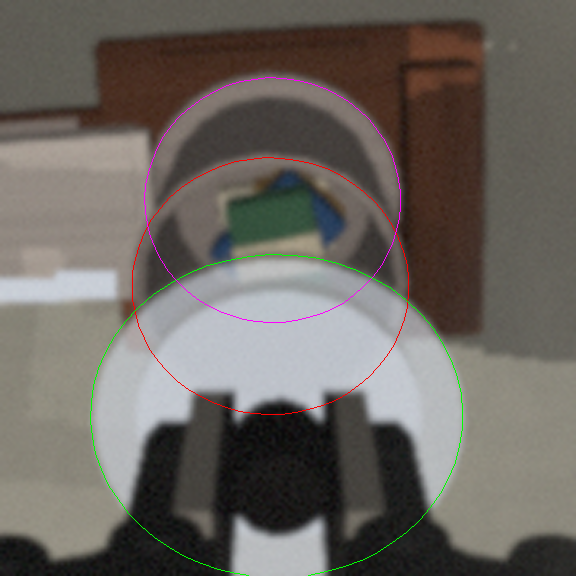

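move_arm(commands="-0.5 -1.7 15 0 0 0 -1; -0.5 -1.7 30 0 0 0 -1; -0.5 -1.7 45 0 0 0 -1; -0.5 -1.7 50 0 0 0 -1; -0.5 -1.7 50 0 0 0 -1")

```text
t: 26.78
tcp_pos: [0.5982, 0.0043, 0.1026]
tool_rot: [0.708, 0.706, -0.0, -0.0]
force: [0.4, -0.3, -0.6]
finger_gap: 0.166
gripper_force: 39.1
```

move_arm(commands="0 0 2 0 0 0 -1; 0 0 5 0 0 0 -1; 0 0 7 0 0 0 -1; 0 0 9 0 0 0 -1; 0 0 9 0 0 0 -1")

```text
t: 27.4
tcp_pos: [0.5983, 0.0043, 0.0942]
tool_rot: [0.708, 0.706, -0.0, -0.0]
force: [0.2, 0.2, -0.5]
finger_gap: 0.166
gripper_force: 39.1
```

```bash
python3 - <<'E'
from h import *
p,r,t=now(); print(p,yaw(r),t['finger_gap']*85,t['force'],t['ft_torque'])
E
```

```text
[0.59827894 0.00431978 0.09416596] 89.89679118587075 14.118105742488668 [ 0.19961518  0.15949881 -0.47337723] [-0.03435799 -0.00040609 -0.03242146]
```

move_arm(commands="0 0 1 0 0 0 -1; 0 0 2 0 0 0 -1; 0 0 2 0 0 0 -0.6; 0 0 2 0 0 0 -0.3; 0 0 2 0 0 0 -0.2")

```text
t: 28.02
tcp_pos: [0.5984, 0.0043, 0.0923]
tool_rot: [0.708, 0.706, 0.0, 0.0]
force: [0.3, -0.0, 0.1]
finger_gap: 0.404
gripper_force: 0.0
```

move_arm(commands="0 0 -5 0 0 0 -0.2; 0 0 -20 0 0 0 -0.2; 0 0 -50 0 0 0 -0.2; 0 0 -70 0 0 0 -0.2; 0 0 -70 0 0 0 -0.2")

```text
t: 28.65
tcp_pos: [0.6, 0.0041, 0.1651]
tool_rot: [0.708, 0.707, 0.002, 0.002]
force: [0.3, 0.1, 0.1]
finger_gap: 0.399
gripper_force: 0.0
```

```bash
python3 - <<'E'
from h import *
s=snapshot("wrist"); p,r,t=now(); print(p,yaw(r))
im=s["image"][:,:,::-1].copy()
hsv=cv2.cvtColor(s["image"],cv2.COLOR_RGB2HSV); k=(((hsv[...,0]<8)|(hsv[...,0]>172))&(hsv[...,1]>170)&(hsv[...,2]>60)).astype(np.uint8)
n,l,st,cc=cv2.connectedComponentsWithStats(k)
for i in range(1,n):
    if st[i,4]>100: print(st[i],cc[i],p2w(s,cc[i],.06,True))
c=im[120:300,150:420].copy()
c=cv2.resize(c,None,fx=2.9,fy=2.9,interpolation=cv2.INTER_CUBIC)
def dr(q,col): 
    q=np.array([proj(s,a,True) for a in q]); cv2.polylines(c,[((q-[150,120]+.5)*2.9).astype(int)],True,col,1)
A=np.linspace(0,6.283,60)
dr([(.598+.032*np.cos(a),.0045+.032*np.sin(a),.088) for a in A],(0,255,0))
t_=np.radians(2.5)
X=lambda x,y:(.598+x*np.cos(t_)-y*np.sin(t_),.0045+x*np.sin(t_)+y*np.cos(t_))
dr([(*X(-101+a,b),.0695) for a,b in((-7,-20),(7,-20),(7,20),(-7,20))],(0,255,0))
cv2.imwrite("pics/c9.png",c)
E
```

```text
[0.59897973 0.00424425 0.16363233] 89.90144990269317
[ 182  180   33   52 1056] [198.09090909 205.31818182] [0.49571631 0.00289606]
```

View pics/c9.png

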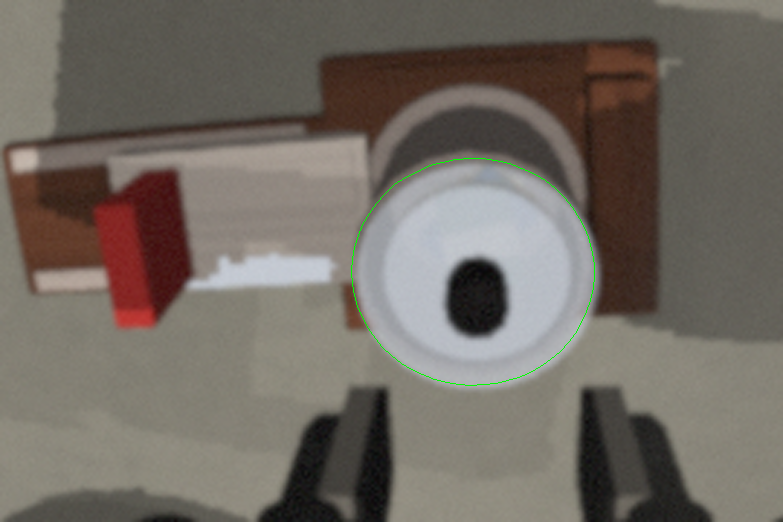

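```bash
python3 - <<'E'
from h import *
s=snapshot("wrist"); p,r,t=now(); print(p,yaw(r))
P=lambda a,b:(150+a/2.9-.5,120+b/2.9-.5)
q={k:p2w(s,P(*v[:2]),v[2],True).round(4) for k,v in dict(gc=(125.5,262.5,.0695),g1=(95,207,.0695),g2=(135,198,.0695),g3=(157,318,.0695),g4=(115,327,.0695),bTL=(320,60,.01),bTR=(657,40,.01),bBR=(657,312,.01),rTL=(5,148,.01),rBL=(30,292,.01)).items()}
print(q)
im=s["image"].astype(int); hsv=cv2.cvtColor(s["image"],cv2.COLOR_RGB2HSV)
k=((im[...,0]>115)&(hsv[...,1]>150)).astype(np.uint8); k[:, :100]=0;k[:,260:]=0
v,u=np.where(k); w=np.array([p2w(s,a,.0695,True) for a in zip(u,v)],np.float32)*1000
print(len(u),cv2.minAreaRect(w))
E
```

```text
[0.59825086 0.00434877 0.16262761] 89.90047582467899
{'gc': array([0.4932, 0.0025]), 'g1': array([0.4856, 0.0198]), 'g2': array([0.4989, 0.0224]), 'g3': array([ 0.501 , -0.0153]), 'g4': array([ 0.4864, -0.0186]), 'bTL': array([0.545 , 0.0527]), 'bTR': array([0.6574, 0.0593]), 'bBR': array([ 0.6625, -0.0386]), 'rTL': array([0.4214, 0.0259]), 'rBL': array([ 0.4226, -0.0317])}
507 ((493.60284423828125, 0.36782264709472656), (12.6612548828125, 37.63706588745117), 4.520807266235352)
```

```bash
python3 - <<'E'
from h import *
p,r,t=now(); print(delta([.494,.000,.045],93,p,r))
E
```

```text
(array([  -4.5, -104.3,  117.6]), array([ 0.02,  0.  , -3.1 ]))
```

move_arm(commands="-2 -50 0 0 0 -1.5 -0.2; -4.5 -104 10 0 0 -3.1 -0.2; -4.5 -104 50 0 0 -3.1 -0.2; -4.5 -104 65 0 0 -3.1 -0.2; -4.5 -104 65 0 0 -3.1 -0.2")

```text
t: 29.38
tcp_pos: [0.4943, 0.0, 0.0961]
tool_rot: [0.688, 0.725, -0.001, -0.001]
force: [-0.0, 0.3, 0.2]
finger_gap: 0.397
gripper_force: 0.0
```

move_arm(commands="0 0 20 0 0 0 -0.2; 0 0 40 0 0 0 -0.2; 0 0 52 0 0 0 -0.2; 0 0 52 0 0 0 -0.2; 0 0 52 0 0 0 -0.5")

```text
t: 30.0
tcp_pos: [0.4951, -0.0001, 0.0459]
tool_rot: [0.688, 0.725, 0.0, 0.001]
force: [-0.1, 0.4, 1.1]
finger_gap: 0.252
gripper_force: 0.0
```

move_arm(commands="0 0 0 0 0 0 -0.7; 0 0 0 0 0 0 -1; 0 0 0 0 0 0 -1; 0 0 0 0 0 0 -1; 0 0 0 0 0 0 -1")

```text
t: 30.62
tcp_pos: [0.4923, 0.0, 0.046]
tool_rot: [0.688, 0.726, -0.001, -0.001]
force: [-4.5, -2.3, 5.2]
finger_gap: 0.157
gripper_force: 40.9
```

move_arm(commands="0 -8 0 0 0 0 -1; 0 -18 0 0 0 0 -1; 0 -28 0 0 0 0 -1; 0 -38 0 0 0 0 -1; 0 -41 0 0 0 0 -1")

```text
t: 31.25
tcp_pos: [0.453, -0.0022, 0.0459]
tool_rot: [0.688, 0.725, 0.0, 0.0]
force: [2.1, 4.2, 5.4]
finger_gap: 0.154
gripper_force: 41.1
```

move_arm(commands="0 -2 0 0 0 0 -1; 0 -3 0 0 0 0 -1; 0 -3 0 0 0 0 -1; 0 -3 0 0 0 0 -1; 0 -3 0 0 0 0 -1")

```text
t: 31.88
tcp_pos: [0.4524, -0.0023, 0.0459]
tool_rot: [0.689, 0.725, 0.002, 0.002]
force: [6.0, 6.6, 4.9]
finger_gap: 0.155
gripper_force: 40.9
```

move_arm(commands="0 2 0 0 0 0 -0.6; 0 3 0 0 0 0 -0.3; 0 3 0 0 0 0 -0.2; 0 3 -30 0 0 0 -0.2; 0 3 -80 0 0 0 0")

```text
t: 32.5
tcp_pos: [0.4518, -0.0021, 0.1247]
tool_rot: [0.689, 0.725, -0.001, -0.002]
force: [0.9, -0.3, -0.1]
finger_gap: 0.5
gripper_force: 0.0
```

move_arm(commands="0 0 -20 0 0 0 0.5; 0 40 -50 0 0 0 1; 0 90 -50 0 0 0 1; 0 130 -50 0 0 0 1; 0 140 -50 0 0 0 1")

```text
t: 33.12
tcp_pos: [0.5951, 0.0049, 0.175]
tool_rot: [0.688, 0.725, 0.0, 0.001]
force: [0.6, 0.5, -0.8]
finger_gap: 1.001
gripper_force: 0.0
```

```bash
python3 - <<'E'
from h import *
s=snapshot("wrist")
p,r,t=now(); print(p,yaw(r),t['finger_gap']); print(delta([.598,.0045,.047],93,p,r))
hsv=cv2.cvtColor(s["image"],cv2.COLOR_RGB2HSV);im=s["image"].astype(int)
k=((im[...,0]>115)&(hsv[...,1]>150)).astype(np.uint8)[:,:300]
n,l,st,cc=cv2.connectedComponentsWithStats(k)
for i in range(1,n):
    if st[i,4]>80: 
        v,u=np.where(l==i); w=np.array([p2w(s,a,.0695,True) for a in zip(u,v)],np.float32)*1000; print(cv2.minAreaRect(w))
E
```

```text
[0.59474775 0.00499573 0.17477522] 93.00470899230007 0.9996150137876569
(array([ -0.6,   3.1, 127.8]), array([0.03, 0.01, 0.  ]))
((453.81646728515625, -1.7667407989501953), (12.613698959350586, 38.27745056152344), 4.648361682891846)
```

move_arm(commands="-0.6 4 30 0 0 0 1; -0.6 4 60 0 0 0 1; -0.6 4 90 0 0 0 1; -0.6 4 110 0 0 0 1; -0.6 4 110 0 0 0 1")

```text
t: 33.8
tcp_pos: [0.5938, 0.0051, 0.0635]
tool_rot: [0.688, 0.725, -0.002, -0.003]
force: [-0.2, -1.3, 0.4]
finger_gap: 0.997
gripper_force: 0.0
```

```bash
python3 - <<'E'
from h import *
p,r,t=now(); print(p,yaw(r),t['finger_gap'],t['force']); print(delta([.598,.0045,.047],93,p,r))
E
```

```text
[0.59379542 0.00505658 0.06351555] 92.98532054561124 0.9973751996436669 [-0.17260615 -1.2671315   0.42884149]
(array([-0.8,  4.3, 16.5]), array([-0.39, -0.08, -0.01]))
```

move_arm(commands="-0.5 2 8 0 0 0 1; -0.5 4 16 0 0 0 1; -0.5 4 16 0 0 0 1; -0.5 4 16 0 0 0 0.7; -0.5 4 16 0 0 0 0.4", grip_force=45)

```text
t: 34.42
tcp_pos: [0.5981, 0.0046, 0.0499]
tool_rot: [0.688, 0.726, -0.002, -0.003]
force: [-6.4, -0.9, 6.8]
finger_gap: 0.723
gripper_force: 47.1
```

```bash
python3 - <<'E'
from h import *
p,r,t=now(); print(p,yaw(r),t['finger_gap']*85,t['force'],t['gripper_force'])
E
```

```text
[0.59808843 0.00462122 0.0498846 ] 93.064702970523 61.443894645038014 [-6.43835697 -0.88647316  6.81315316] 47.14388413414525
```

move_arm(commands="0 0 0 0 0 0 0.2; 0 0 -3 0 0 0 0.2; 0 0 -15 0 0 0 0.2; 0 0 -40 0 0 0 0.2; 0 0 -80 0 0 0 0.2")

```text
t: 35.05
tcp_pos: [0.6021, 0.0045, 0.1299]
tool_rot: [0.688, 0.725, 0.0, 0.0]
force: [1.2, 0.1, -2.1]
finger_gap: 0.729
gripper_force: 50.6
```

move_arm(commands="15 -9 0 0 0 0 0.2; 50 -28 0 0 0 0 0.2; 95 -53 0 0 0 0 0.2; 140 -78 0 0 0 0 0.2; 185 -103 0 0 0 0 0.2")

```text
t: 35.67
tcp_pos: [0.4873, 0.1857, 0.1288]
tool_rot: [0.688, 0.725, 0.0, -0.0]
force: [1.0, 0.3, -2.6]
finger_gap: 0.728
gripper_force: 50.9
```

move_arm(commands="45 -24 0 0 0 0 0.2; 75 -40 0 0 0 0 0.2; 85 -46 0 0 0 0 0.2; 85 -46 0 0 0 0 0.2; 85 -46 0 0 0 0 0.2")

```text
t: 36.3
tcp_pos: [0.4392, 0.2657, 0.1292]
tool_rot: [0.689, 0.725, 0.0, 0.0]
force: [1.0, -0.4, -2.7]
finger_gap: 0.722
gripper_force: 50.8
```

```bash
python3 - <<'E'
from h import *
p,r,t=now(); print(p,yaw(r),t['finger_gap']*85,t['force'],t['gripper_force'])
for n in("scene","wrist"):
    s=snapshot(n); hsv=cv2.cvtColor(s["image"],cv2.COLOR_RGB2HSV); k=((hsv[...,0]>9)&(hsv[...,0]<22)&(hsv[...,1]>120)&(hsv[...,2]>130)).astype(np.uint8)
    k=cv2.morphologyEx(k,cv2.MORPH_OPEN,np.ones((5,5)))
    c=max(cv2.findContours(k,0,2)[0],key=cv2.contourArea); w=np.array([p2w(s,a,.004,n=="wrist") for a in c[:,0]],np.float32)*1000
    print(n,len(c),cv2.minEnclosingCircle(w),w.min(0),w.max(0))
E
```

```text
[0.43919396 0.26574426 0.12923245] 92.95008039061734 61.333342057375276 [ 1.01204646 -0.428335   -2.7003336 ] 50.84194978763662Traceback (most recent call last):
  File "<stdin>", line 6, in <module>
ValueError: max() iterable argument is empty
```

```bash
python3 - <<'E'
from h import *
for n in("scene","top","wrist"):
    s=snapshot(n); hsv=cv2.cvtColor(s["image"],cv2.COLOR_RGB2HSV); k=((hsv[...,0]>8)&(hsv[...,0]<25)&(hsv[...,1]>90)&(hsv[...,2]>60)).astype(np.uint8)
    q=proj(s,(.435,.265,.004),n=="wrist"); m=np.zeros_like(k); cv2.circle(m,tuple(int(a) for a in q),110 if n=="wrist" else 40,1,-1); k&=m
    k=cv2.morphologyEx(k,cv2.MORPH_OPEN,np.ones((2,2)))
    v,u=np.where(k)
    if len(u)<20: print(n,len(u)); continue
    w=np.array([p2w(s,a,.004,n=="wrist") for a in zip(u,v)],np.float32)*1000
    print(n,len(u),cv2.minEnclosingCircle(w),np.percentile(w,[1,99],axis=0).round().tolist())
E
```

```text
scene 855 ((438.52044677734375, 261.6832275390625), 66.09764099121094) [[378.0, 199.0], [500.0, 319.0]]
top 701 ((431.1070861816406, 260.9400939941406), 64.64811706542969) [[369.0, 200.0], [493.0, 281.0]]
wrist 7865 ((435.10662841796875, 266.60125732421875), 64.58346557617188) [[374.0, 240.0], [497.0, 328.0]]
```

move_arm(commands="0 -2 25 0 0 0 0.2; 0 -3 50 0 0 0 0.2; 0 -3 70 0 0 0 0.2; 0 -3 78 0 0 0 0.2; 0 -3 80 0 0 0 0.2")

```text
t: 37.12
tcp_pos: [0.4357, 0.2659, 0.0491]
tool_rot: [0.689, 0.725, -0.0, -0.0]
force: [-1.1, -0.5, -2.2]
finger_gap: 0.726
gripper_force: 51.0
```

move_arm(commands="0 0 1 0 0 0 0.2; 0 0 3 0 0 0 0.2; 0 0 4.5 0 0 0 0.2; 0 0 5.5 0 0 0 0.2; 0 0 5.5 0 0 0 0.2")

```text
t: 37.75
tcp_pos: [0.4355, 0.2664, 0.0441]
tool_rot: [0.688, 0.725, 0.0, 0.0]
force: [-0.6, 1.3, 0.3]
finger_gap: 0.728
gripper_force: 51.3
```

```bash
python3 - <<'E'
from h import *
p,r,t=now(); print(p,yaw(r),t['finger_gap']*85,t['force'],t['gripper_force'])
E
```

```text
[0.43545167 0.26635382 0.04411593] 93.00228988198127 61.88266576987552 [-0.60533828  1.25847828  0.32475215] 51.32172566407462
```

move_arm(commands="0 0 0 0 0 0 0.6; 0 0 0 0 0 0 0.9; 0 0 0 0 0 0 1; 0 0 0 0 0 0 1; 0 0 -10 0 0 0 1")

```text
t: 38.38
tcp_pos: [0.4349, 0.2659, 0.0536]
tool_rot: [0.688, 0.725, -0.001, -0.0]
force: [-0.3, 0.5, -1.2]
finger_gap: 1.001
gripper_force: 0.0
```

move_arm(commands="0 0 -15 0 0 0 1; 0 0 -40 0 0 0 1; 0 0 -80 0 0 0 1; 0 0 -120 0 0 0 1; 0 0 -120 0 0 0 0")

```text
t: 39.0
tcp_pos: [0.4376, 0.2671, 0.1779]
tool_rot: [0.688, 0.725, 0.004, 0.002]
force: [-0.0, 0.2, 0.2]
finger_gap: 0.815
gripper_force: 0.0
```

```bash
python3 - <<'E'
from h import *
p,r,t=now(); print(p,yaw(r),t['finger_gap']*85); print(delta([.453,-.002,.13],93,p,r))
E
```

```text
[0.43764551 0.26707311 0.17791021] 93.01032490194697 69.26037569732432
(array([-269.6,    0.8,   47.2]), array([ 0.5 , -0.14,  0.01]))
```

move_arm(commands="-50 0 0 0 0 0 -0.2; -105 1 0 0 0 0 -0.2; -160 2 0 0 0 0 -0.2; -215 3 15 0 0 0 -0.2; -260 3 30 0 0 0 -0.2")

```text
t: 39.62
tcp_pos: [0.4517, 0.0048, 0.1434]
tool_rot: [0.689, 0.725, 0.0, 0.0]
force: [0.3, -0.2, -0.5]
finger_gap: 0.402
gripper_force: 0.0
```

move_arm(commands="-9 0 15 0 0 0 -0.2; -9 0 15 0 0 0 -0.2; -9 0 35 0 0 0 -0.2; -9 0 35 0 0 0 -0.2; -9 0 35 0 0 0 -0.2")

```text
t: 40.25
tcp_pos: [0.4525, -0.0017, 0.1094]
tool_rot: [0.688, 0.726, 0.0, 0.0]
force: [-0.7, -0.6, -0.7]
finger_gap: 0.403
gripper_force: 0.0
```

```bash
python3 - <<'E'
from h import *
p,r,t=now(); print(p,yaw(r),t['finger_gap']*85); print(delta([.453,-.002,.046],93,p,r))
E
```

```text
[ 0.45252577 -0.00165733  0.10936721] 93.06587127947724 34.230553915149656
(array([-0.4,  0.4, 63.4]), array([0.02, 0.  , 0.07]))
```

Descend, grip and slide the jaw shut.

move_arm(commands="0 0.4 25 0 0 0 -0.2; 0 0.4 50 0 0 0 -0.2; 0 0.4 63 0 0 0 -0.2; 0 0.4 63 0 0 0 -0.2; 0 0.4 63 0 0 0 -0.5", grip_force=40)

```text
t: 40.88
tcp_pos: [0.4533, -0.0023, 0.0465]
tool_rot: [0.688, 0.725, 0.0, 0.001]
force: [-0.4, 0.5, -0.8]
finger_gap: 0.25
gripper_force: 0.0
```

move_arm(commands="0 0 0 0 0 0 -1; 0 0 0 0 0 0 -1; 0 0 0 0 0 0 -1; 0 8 0 0 0 0 -1; 0 18 0 0 0 0 -1")

```text
t: 41.5
tcp_pos: [0.4702, -0.0014, 0.0467]
tool_rot: [0.688, 0.725, -0.0, -0.0]
force: [-3.0, -1.7, 6.2]
finger_gap: 0.156
gripper_force: 41.0
```

move_arm(commands="0 8 0 0 0 0 -1; 0 16 0 0 0 0 -1; 0 22 0 0 0 0 -1; 0 23.5 0 0 0 0 -1; 0 24 0 0 0 0 -1")

```text
t: 42.12
tcp_pos: [0.4924, -0.0002, 0.0467]
tool_rot: [0.688, 0.726, -0.002, -0.002]
force: [-5.8, -3.2, 9.8]
finger_gap: 0.156
gripper_force: 41.5
```

```bash
python3 - <<'E'
from h import *
p,r,t=now(); print(p,yaw(r),t['finger_gap']*85,t['force'])
E
```

```text
[ 4.92382921e-01 -1.93118629e-04  4.66525756e-02] 93.04955451736531 13.285724056537317 [-5.77332024 -3.15561551  9.7944344 ]
```

move_arm(commands="0 1 0 0 0 0 -1; 0 2.5 0 0 0 0 -1; 0 3 0 0 0 0 -1; 0 3 0 0 0 0 -1; 0 3 0 0 0 0 -1")

```text
t: 42.75
tcp_pos: [0.4924, -0.0001, 0.0467]
tool_rot: [0.688, 0.726, -0.003, -0.004]
force: [-10.7, -6.3, 14.8]
finger_gap: 0.151
gripper_force: 42.2
```

move_arm(commands="0 0 0 0 0 0 -0.6; 0 0 0 0 0 0 -0.2; 0 0 0 0 0 0 -0.2; 0 0 -20 0 0 0 -0.2; 0 0 -70 0 0 0 -0.2")

```text
t: 43.38
tcp_pos: [0.4969, 0.0003, 0.1148]
tool_rot: [0.688, 0.725, -0.001, -0.002]
force: [1.0, 0.8, -0.1]
finger_gap: 0.398
gripper_force: 0.0
```

move_arm(commands="0 20 -40 0 0 0 -0.2; 0 60 -80 0 0 0 -0.2; 0 100 -100 0 0 0 -0.2; 0 110 -100 0 0 0 -0.2; 0 110 -100 0 0 0 -0.2")

```text
t: 44.0
tcp_pos: [0.6064, 0.0061, 0.2144]
tool_rot: [0.688, 0.726, -0.001, -0.001]
force: [-0.9, 1.0, -0.3]
finger_gap: 0.396
gripper_force: 0.0
```

```bash
python3 - <<'E'
from h import *
s=snapshot("wrist");p,r,t=now(); print(p)
hsv=cv2.cvtColor(s["image"],cv2.COLOR_RGB2HSV);im=s["image"].astype(int)
k=((im[...,0]>115)&(hsv[...,1]>150)).astype(np.uint8)[:,:300]
n,l,st,cc=cv2.connectedComponentsWithStats(k)
for i in range(1,n):
    if st[i,4]>80: 
        v,u=np.where(l==i); w=np.array([p2w(s,a,.0695,True) for a in zip(u,v)],np.float32)*1000; print(cv2.minAreaRect(w))
a=snapshot("scene")["image"]
cv2.imwrite("pics/fin.png",np.vstack([np.hstack([a[100:320,190:450]]*1),]).repeat(1,0)[:,:,::-1])
f=cv2.resize(a[60:320,190:470],(560,520),interpolation=cv2.INTER_CUBIC)
cv2.imwrite("pics/fin.png",f[:,:,::-1])
E
```

```text
[0.60534698 0.00616949 0.21390091]
((493.566650390625, 0.41516685485839844), (13.160990715026855, 37.5945930480957), 6.064075469970703)
```

View pics/fin.png

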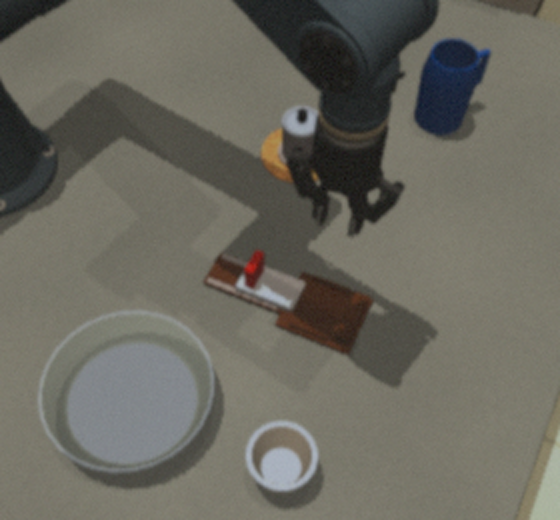

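```bash
python3 -c "
from station import ticket
print(ticket.sign_off())"
```

```text
the job is handed in; nothing more can be done
None
```

I handed the job in: all four bricks that were in the bowl are in the tin, the lid is seated flat, the closed tin stands on the cork mat, and the jaw is fully shut again; the last picture shows the bowl empty and the mortar and jug standing undisturbed, though the whisk was outside that picture.

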